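# Index the dividing table a quarter turn

### The arm

A 6-joint arm with a two-finger parallel gripper is mounted at the origin on the work surface; the furniture and walls round the work are solid. World frame = base frame: x ahead of the robot, y to its left, z up, the work surface at z = 0. Lengths are in m, angles in rad, forces in N, time in s.
With the tool pointing down it reaches from about 0.375 to 0.975 m from the base axis. Payload 3.8 kg.
Tool frame: the origin (TCP) lies on the centre line of the jaws, within the pads' length; the fingertips stand 11 mm ahead of it and the grasp point (between the pads) lies 8 mm behind it; z points along the fingers, y is the line along which they close (so a half turn about z gives the same grasp; the last joint's range is limited). The gripper opens to 88 mm and grips with 3 to 60 N. Pads are 18 mm wide; open, the fingers measure 123 mm over their backs; the gripper's body (75 mm by 187 mm) begins 45 mm behind the grasp point.
Start: joints at [-1.358, 0.264, 1.604, -0, 1.274, -0.037], TCP at [0.167, -0.654, 0.215] pointing down, gripper open.
Joint ranges: [-2.63, 2.63], [-0.94, 2.18], [0.31, 2.57], [-1.31, 4.45], [0, 2.66], [-2.55, 2.55]. Speed limits (rad/s): [2.57, 2.57, 3.14, 3.14, 3.14, 3.14].

### API

Orientations are given as a rotation vector (axis times angle).
In Python, from bench import get_obs, get_image, camera_info, order gives the robot as it stands. The module is installed in compiled form; this text tells all that it offers.
- The arm moves only by the shell command python3 -m crank 'ROWS' [FORCE]. ROWS is JSON, a list of rows, each a list of 7 numbers: the shift along the world's x, y, z in cm, then the turn, a rotation vector about the world's x, y, z in degrees, then the closure in counts, from 0 (fully open) to 255 (shut). A call has 1 to 8 rows; each row shifts and turns the commanded pose from where the row before left it; what a row does not reach is not made up. A row lasts 1/8 s, in which the tool goes at most 62.5 mm and 10.7 degrees, less where a joint would pass 70% of its speed; a pose out of reach is approached as far as the arm can. A call is refused whole if a number of a shift passes 6.25 or a number of a turn 10.7, either way. A call with a gripper value outside its range is refused whole. The fingers move at their own pace and stop on an object; FORCE is the grip in N (left out, the last holds). Time passes only in rows, so rows that do not move let the fingers close. It gives the time, the measured TCP pose, the force, the opening and the grip force at its end, in the units of the state.
- get_obs(): the state, without advancing time (a new reading comes with each control period).
- get_image(name): name is "scene" or "top" or "wrist"; returns (picture, depth): 400x640x3 uint8, red, green, blue; 400x640 float32, m along the optical axis (not along the pixel's ray), 0 where there is no reading.
- camera_info(name): a dict with "fx", "fy", "cx", "cy" (pixels), "pose" (4x4, takes a point from camera to world coordinates); the wrist camera has in their place "tool_from_camera" (4x4, takes a point from camera to tool coordinates, whose origin is the TCP and whose axes are the flange's). Camera axes: x right, y down, z forward; pixel columns grow to the right and rows downward; lengths in m; the calibration is good to about 2 mm. The wrist camera is an equidistant fisheye: a pixel r from the principal point sees the ray r / f radians off the axis. A picture is of the moment at which its call begins: read the wrist's pose just before it. camera_info takes no time and is no camera call.
- order.sign_off(): hands the job in; it is judged then, once.
The state is a dict: "time": time; "joint_positions": joint angles; "joint_vel": joint speeds; "effort": joint torques, N m; "eef_pos": TCP position; "orientation": TCP orientation; "contact_force": force on the tool from outside, world axes, zero at the start; "ft_torque": the same for the moment, N m; "finger_gap": finger opening in m; "grasp_force": force on a finger pad.
Only numpy, scipy, OpenCV 4.12 (cv2) and the standard library are available. Lean on these libraries where they do the work, as an engineer would, in place of code of your own. Each camera call takes 0.05 s, during which the arm holds its last target. There are 200 camera calls.

### The job

Index the dividing table a quarter turn anticlockwise as seen from above, two holes on: pull up its spring plunger, twist it into its rest notch so that it stays up by itself, and turn the plate by its crank past the hole between. Then twist the plunger back and work the plate gently until the pin snaps fully home in the new hole, and let go. Go by feel, with no more than about 20 N on the plunger's stops or pin, and leave the tin, mug and dish where they are.

Things in the scene. Friction and masses are not known exactly. Their poses are not given: they have to be found in the camera images.
- dividing_table: Grey cast base of a bench dividing table, 140 mm across, fixed to the bench; origin at bench height on the vertical axis of its index plate; z up; y points to the plunger, upright at (0, 52) mm on a grey bracket (34 mm wide, 97 mm out along y, 60 mm high). The aluminium plate (128 mm across, face 30 mm high) has 8 holes, one every 45 degrees on a 52 mm radius, and a steel block in the middle, 56 mm high with its blank.
- plunger_grip (a point): Middle of the plunger's black T-grip: a bar 40 mm long (x), 12 mm thick (y, pinch there) and 24 mm high; 97 mm above the bench when home with its 8 mm pin 7 mm deep in a hole. A spring pulls it down (6 N at home, 12 N at the top). Heights: 104 mm with the pin riding on the plate between holes, 106.3 parked, from 109 its cross pin clears the sleeve's rim, 111.5 hard stop.
- sleeve: Fixed steel sleeve under the T-grip, 28 mm across, rim 79 mm high; origin on the plunger's axis at bench height. Across its rim a deep home slot along x, where the cross pin (along the T-grip) lies at the start, and a V-shaped rest notch along y, 3 mm deep, 10 mm wide: a quarter turn either way leads to it, and let down within some 20 degrees of it the cross pin slides in and stays.
- crank_grip (a point): Middle of the upright black crank grip on the plate: round, 17 mm thick, from 48 to 92 mm above the bench, this point 75 mm high, 50 mm from the plate's axis. It is worn: it rattles by 2 or 3 mm every way on its stud, so that it does not tell the plate's angle exactly. At the start it stands 157.5 degrees anticlockwise (from above) of the plunger, on the side towards the robot.
- crank_goal (a point): Where the crank grip's middle stands, give or take its rattle, once the plate has made its quarter turn anticlockwise: 50 mm from the plate's axis, 247.5 degrees anticlockwise of the plunger; fixed to the base, nothing visible marks it. The plate drags with some 4 N at the crank (7 at 0.1 m/s) and stays where it is left. The plunger's pin has 0.5 mm play either side in a hole and drops in by its spring when one comes under it.
- tin: Bystander: oblong cream-coloured tin, 63 x 105 x 24 mm, left of the dividing table; origin under its middle.
- mug: Bystander: orange mug, 101 mm high, at the right back; origin under its middle.
- ring_dish: Bystander: white dish of copper rings, 72 mm across, 13 mm high, left in front of the dividing table; origin under its middle.

How it is judged:
By the outcome, as a careful person would: the job done as asked, in the order asked, and still so for the second after the job is handed in, with the robot touching nothing.
It also fails if it takes over 72 s, if anything falls off the work surface, if the arm or the gripper's body presses on something with over 40 N, if the wrist force passes 120 N, or if a joint passes its speed limit or range.

## Working session

There is one attempt and no reset: what is moved stays moved. The work goes in short steps, Python scripts to look and compute and a shell command to move; the robot and the scene stay as the last step left them, time stands still between calls to the robot, and variables do not carry over. Pictures are saved under pics/ and viewed, at most 10 in all, crops included, and the job is handed in when it is done.

```bash
mkdir -p pics
cat > h.py <<'E'
import numpy as np, cv2
from bench import *
def shot(n,f):
    im,d=get_image(n); cv2.imwrite('pics/'+f,cv2.cvtColor(im,cv2.COLOR_RGB2BGR)); np.savez('/tmp/'+f+'.npz',im=im,d=d); return im,d
def onz(n,u,v,z):
    c=camera_info(n);T=np.array(c['pose']);r=T[:3,:3]@np.array([(u-c['cx'])/c['fx'],(v-c['cy'])/c['fy'],1]);o=T[:3,3]
    return o+r*(z-o[2])/r[2]
def pt(n,u,v,dd):
    c=camera_info(n);T=np.array(c['pose']);return T[:3,:3]@(np.array([(u-c['cx'])/c['fx'],(v-c['cy'])/c['fy'],1])*dd)+T[:3,3]
E
python3 - <<'E'
from h import *
shot('top','top1.png');shot('scene','scene1.png')
o=get_obs();print(o)
for n in('top','scene'):print(camera_info(n))
E
```

```text
{'time': 0.1, 'joint_positions': array([-1.35789193e+00,  2.64714922e-01,  1.60522634e+00, -1.31997882e-05,
        1.27370533e+00, -3.68987871e-02]), 'joint_vel': array([ 0.00044071, -0.00262931, -0.00136026, -0.00077041,  0.00061398,
       -0.00034911]), 'effort': array([ 2.12736052e-05, -5.03620720e+01, -3.58071220e+01,  7.30859209e-02,
        2.33678747e-02, -5.38547988e-05]), 'eef_pos': array([ 0.16671782, -0.65337627,  0.21399355]), 'orientation': array([-3.11508971e+00, -3.91121777e-01,  3.03104141e-04]), 'contact_force': array([-0.2085234 ,  0.71199268, -0.09519961]), 'ft_torque': array([-0.03912325, -0.00678918, -0.01002926]), 'grasp_force': 0.0, 'finger_gap': 0.08812676394769031}
{'fx': 511.21659825334194, 'fy': 511.21659825334194, 'cx': 319.8911875059039, 'cy': 200.13066489786388, 'pose': array([[-0.00513081, -0.99347454,  0.11393863,  0.3428852 ],
       [-0.99993395,  0.00392533, -0.0108019 , -0.03385525],
       [ 0.01028416, -0.11398652, -0.99342907,  1.21433567],
       [ 0.        ,  0.        ,  0.        ,  1.        ]])}
{'fx': 381.1320441054232, 'fy': 381.1320441054232, 'cx': 317.1813814450317, 'cy': 203.65211943631493, 'pose': array([[-0.91055841, -0.26380938,  0.31825774,  0.16408473],
       [-0.41331443,  0.59476011, -0.68951548,  0.58727422],
       [-0.00738635, -0.75938464, -0.65060004,  0.6875336 ],
       [ 0.        ,  0.        ,  0.        ,  1.        ]])}
```

View pics/top1.png

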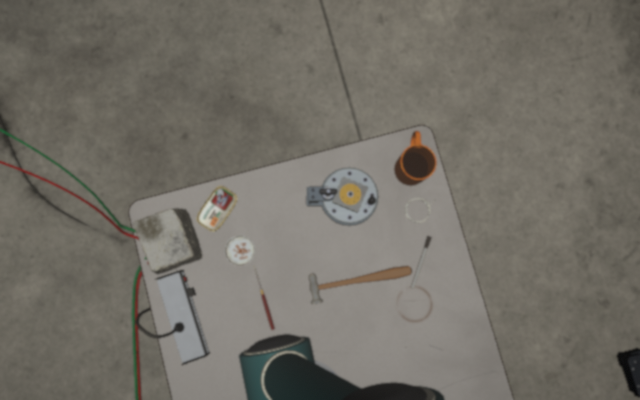

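View pics/scene1.png

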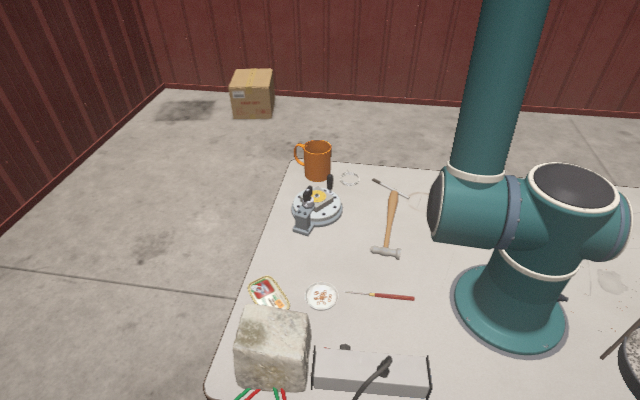

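The top view shows the table at about (349,196), with its plunger at (328,190) on the image left (+y) and the crank at (371,200). The tin is at (217,208), the dish at (240,250) and the mug at (415,165). The scene view confirms the layout. Next I'll enlarge the table.

Run:
```python
from h import *
z=np.load('/tmp/top1.png.npz');im,d=z['im'],z['d']
c=im[155:235,295:395];cv2.imwrite('pics/crop1.png',cv2.cvtColor(cv2.resize(c,None,fx=7,fy=7,interpolation=cv2.INTER_CUBIC),cv2.COLOR_RGB2BGR))
# plate points by height from depth
C=camera_info('top');T=np.array(C['pose']);v,u=np.mgrid[155:235,295:395];D=d[155:235,295:395]
P=np.stack([(u-C['cx'])/C['fx']*D,(v-C['cy'])/C['fy']*D,D],-1)@T[:3,:3].T+T[:3,3]
Z=P[...,2];m=(abs(Z-.03)<.006)&(D>0)
(cx,cy),r=cv2.minEnclosingCircle(np.float32(P[m][:,:2]));print('plate',cx,cy,r)
m=(Z>.085)&(Z<.13)
n,l,s,ce=cv2.connectedComponentsWithStats(m.astype(np.uint8))
for i in range(1,n):print(s[i],ce[i]+[295,155],P[l==i].mean(0),P[l==i].max(0),P[l==i].min(0))
m=(Z>.05)&(Z<.068);n,l,s,ce=cv2.connectedComponentsWithStats(m.astype(np.uint8))
for i in range(1,n):
  if s[i][4]>8:print('mid',s[i],P[l==i].mean(0),P[l==i].max(0),P[l==i].min(0), cv2.minAreaRect(np.float32(P[l==i][:,:2])))
print('bench',np.median(Z))
```

```text
plate 0.48470473289489746 -0.10001716017723083 0.07948324829339981
[ 24  34  18   7 107] [327.54205607 191.59813084] [ 0.48869762 -0.06273353  0.10607866] [ 0.49444426 -0.04401813  0.11628673] [ 0.48339704 -0.0817792   0.08606324]
[31 41  1  1  1] [326. 196.] [ 0.4813502  -0.05973254  0.08713823] [ 0.4813502  -0.05973254  0.08713823] [ 0.4813502  -0.05973254  0.08713823]
[73 42  8  7 41] [371.3902439  199.95121951] [ 0.47159444 -0.16003265  0.09168549] [ 0.47841678 -0.15258348  0.0960415 ] [ 0.46489868 -0.16819892  0.08650694]
mid [ 42  25  23  28 234] [ 0.49133432 -0.11290775  0.05182575] [ 0.52282222 -0.08592221  0.05788347] [ 0.46002121 -0.1363881   0.05002907] ((0.4923529624938965, -0.11205252259969711), (0.05290500447154045, 0.05444805696606636), 55.84625244140625)
mid [ 13  32  30  15 235] [ 0.48747482 -0.03886516  0.05944904] [ 0.50607529 -0.01929293  0.06795417] [ 0.4734497  -0.08573952  0.05011448] ((0.48977285623550415, -0.052479296922683716), (0.03259703144431114, 0.06646709144115448), 0.17382220923900604)
mid [65 32  6  5  9] [ 0.50166347 -0.14443603  0.05108894] [ 0.50628483 -0.13883486  0.05360402] [ 0.49717387 -0.1503893   0.05013676] ((0.5015758872032166, -0.14464899897575378), (0.00646812142804265, 0.013366466388106346), 13.540538787841797)
mid [57 51  7  6 11] [ 0.4570163  -0.12735608  0.05116735] [ 0.46252043 -0.11978248  0.05271181] [ 0.45093506 -0.13375304  0.05000158] ((0.4584055542945862, -0.12736041843891144), (0.0064474293030798435, 0.014894409105181694), 44.36890411376953)
bench 0.0014235959945034793
```

View pics/crop1.png

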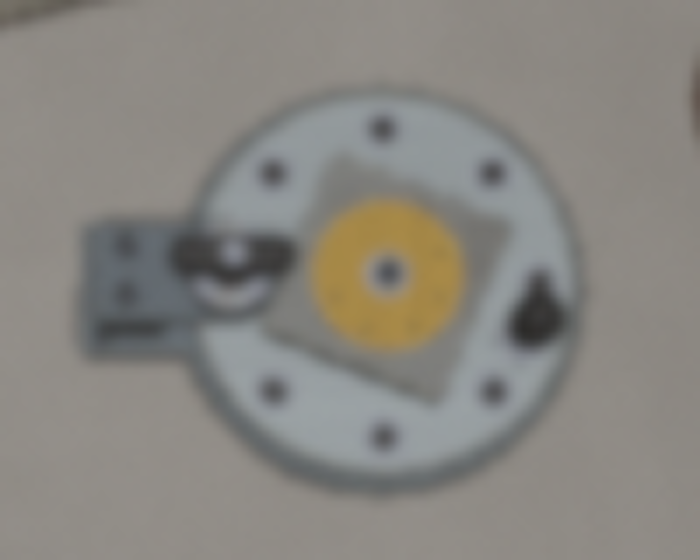

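The crop shows the T-grip bar at (233,255) lying along image-horizontal, which is world y. The crank is at (540,315) and the plate centre near (385,280). I'll go above it and look with the wrist camera.

```bash
python3 -m crank '[[2.5,5,0.5,0,0,9.4,0],[2.5,5,0.5,0,0,9.4,0],[2.5,5,0.5,0,0,9.4,0],[2.5,5,0.5,0,0,9.4,0],[2.5,5,0.5,0,0,9.4,0],[2.5,5,0.5,0,0,9.4,0],[2.5,5,0.5,0,0,9.4,0],[2.5,5,0.5,0,0,9.4,0]]'; python3 -m crank '[[4,5,0,0,0,0.5,0],[4,5,0,0,0,0,0],[0,4,0,0,0,0,0],[0,0,0,0,0,0,0]]'
python3 - <<'E'
from h import *
o=get_obs();print(o['time'],o['eef_pos'],o['orientation'],camera_info('wrist'))
im,d=shot('wrist','w1.png');np.savez('/tmp/w1p.npz',p=o['eef_pos'],r=o['orientation'])
E
```

```text
time: 1.1
eef_pos: [0.3671, -0.2522, 0.255]
orientation: [-2.225, -2.217, -0.0]
contact_force: [1.7, -0.4, 0.0]
finger_gap: 0.0885
grasp_force: 0.0
time: 1.6
eef_pos: [0.4448, -0.114, 0.2547]
orientation: [-2.215, -2.226, 0.0]
contact_force: [-0.9, -0.3, -0.4]
finger_gap: 0.0881
grasp_force: 0.0
1.6 [ 0.44480886 -0.11400021  0.25466231] [-2.21531683e+00 -2.22570151e+00  2.95978281e-04] {'fx': 309.70691628693146, 'fy': 309.70691628693146, 'cx': 317.51046102451943, 'cy': 201.4544492080607, 'tool_from_camera': array([[ 4.40865149e-04, -9.57433814e-01, -2.88652554e-01,
         7.41391669e-02],
       [ 9.99999499e-01,  1.62651249e-04,  9.87821235e-04,
         1.13733289e-03],
       [-8.98823754e-04, -2.88652845e-01,  9.57433406e-01,
        -1.68280393e-01],
       [ 0.00000000e+00,  0.00000000e+00,  0.00000000e+00,
         1.00000000e+00]])}
```

View pics/w1.png

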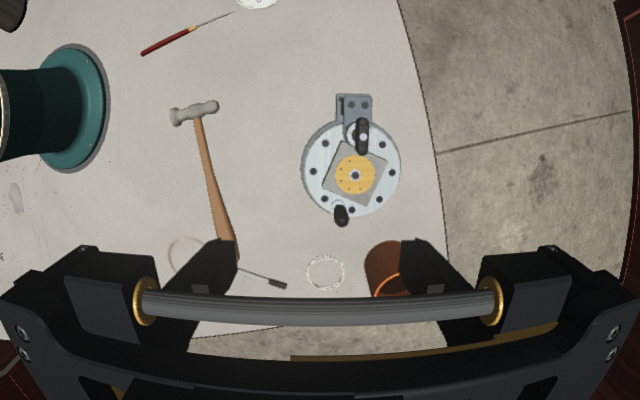

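The wrist picture shows the T-grip at (362,135), along the image vertical (world y). The crank is at (341,214), the plate centre at (355,175) and the mug at (385,265). I'll compute positions from it.

```bash
cat >> h.py <<'E'
from scipy.spatial.transform import Rotation as R
def wcloud(d,p,r):
    c=camera_info('wrist');T=np.array(c['tool_from_camera']);v,u=np.mgrid[:400,:640]
    x=(u-c['cx'])/c['fx'];y=(v-c['cy'])/c['fx'];th=np.hypot(x,y);k=np.tan(np.minimum(th,1.4))/np.maximum(th,1e-9)
    P=np.stack([x*k*d,y*k*d,d],-1)@T[:3,:3].T+T[:3,3]
    return P@R.from_rotvec(r).as_matrix().T+p
E
python3 - <<'E'
from h import *
z=np.load('/tmp/w1.png.npz');q=np.load('/tmp/w1p.npz');P=wcloud(z['d'],q['p'],q['r']);im=z['im'].astype(int)
sub=np.zeros((400,640),bool);sub[85:230,290:410]=1;Z=P[...,2]
dark=(im.max(2)<70)&sub
n,l,s,ce=cv2.connectedComponentsWithStats(dark.astype(np.uint8))
for i in range(1,n):
  if s[i][4]>12:
    A=P[l==i];print(s[i],ce[i].round(1),A.mean(0).round(4),np.percentile(A,[5,50,95],axis=0).round(4).tolist())
m=sub&(abs(Z-.03)<.005);h=cv2.convexHull(np.float32(P[m][:,:2]));print('plate',cv2.minEnclosingCircle(h))
g=(im[...,0]>170)&(im[...,2]<110)&sub;print('gold',P[g].mean(0),np.ptp(P[g],axis=0))
m=(Z>.1)&sub;print('top>0.1',m.sum(),cv2.minAreaRect(np.float32(P[m][:,:2])),np.percentile(Z[m],[50,90,98]))
m=(Z>.083)&(Z<.1)&sub&(P[...,1]<-.12);print('crank top',m.sum(),cv2.minAreaRect(np.float32(P[m][:,:2])),np.percentile(Z[m],[50,90]))
print('bench',np.median(Z[100:200,250:290]))
m=sub&(abs(Z-.06)<.004)&(P[...,1]>-.05);print('bracket',cv2.minAreaRect(np.float32(P[m][:,:2])))
E
```

```text
[341  98   3  17  45] [342.  106.2] [ 0.4758 -0.0335  0.0373] [[0.4754, -0.042, 0.0157], [0.4757, -0.0336, 0.0375], [0.4761, -0.0245, 0.0568]]
[352 118  17  37 291] [360.4 136. ] [ 0.4898 -0.065   0.1067] [[0.4857, -0.0814, 0.0902], [0.4885, -0.0663, 0.1071], [0.4965, -0.0473, 0.1089]]
[311 169   4   5  15] [312.5 170.9] [ 0.4402 -0.1119  0.0558] [[0.4377, -0.1191, 0.0287], [0.4403, -0.1171, 0.0297], [0.4428, -0.0922, 0.1487]]
[390 170   5   5  20] [391.7 172.1] [ 0.5439 -0.1173  0.0297] [[0.5416, -0.12, 0.0286], [0.5441, -0.1172, 0.0296], [0.5461, -0.1145, 0.0306]]
[322 197   5   4  17] [324.1 198.4] [ 0.455  -0.154   0.0296] [[0.4522, -0.1561, 0.0286], [0.4549, -0.1537, 0.0297], [0.4575, -0.1522, 0.0305]]
[377 197   5   5  17] [379.  198.8] [ 0.5287 -0.1541  0.0296] [[0.5263, -0.1564, 0.0286], [0.5288, -0.1541, 0.0294], [0.5316, -0.1515, 0.0307]]
[334 205  15  22 240] [340.4 215.4] [ 0.473  -0.1586  0.0835] [[0.4666, -0.1662, 0.057], [0.4731, -0.1582, 0.0875], [0.4794, -0.1548, 0.0934]]
[349 207   5   5  19] [351.4 209.3] [ 0.4919 -0.1691  0.0293] [[0.4898, -0.1715, 0.0284], [0.4914, -0.1688, 0.0292], [0.4941, -0.166, 0.0303]]
plate ((0.4888656735420227, -0.10263301432132721), 0.07937014102935791)
gold [ 0.49164714 -0.11609276  0.05178822] [0.06935906 0.10018801 0.37615088]
top>0.1 491 ((0.47970879077911377, -0.05247250199317932), (0.030905544757843018, 0.06537319719791412), 44.49496841430664) [0.10776146 0.42299992 0.42299992]
crank top 166 ((0.4734160900115967, -0.16247215867042542), (0.0164288692176342, 0.015970002859830856), 53.291107177734375) [0.09080583 0.09305938]
bench -0.0012827959181468118
bracket ((0.4923684298992157, -0.03535333275794983), (0.02957497537136078, 0.03388066217303276), 88.8814468383789)
```

```bash
python3 -m crank '[[1.6,1.7,-3.5,0,0,-0.3,60],[1.6,1.6,-3.5,0,0,0,120],[1.5,1.6,-3.5,0,0,0,170],[0,0,-3,0,0,0,170],[0,0,-2.1,0,0,0,170],[0,0,-0.4,0,0,0,170],[0,0,0,0,0,0,170]]' 10
python3 - <<'E'
from h import *
o=get_obs();print(o['eef_pos'],o['orientation'],o['finger_gap'],o['contact_force'],o['joint_positions'])
E
```

```text
time: 2.52
eef_pos: [0.492, -0.0684, 0.0954]
orientation: [2.228, 2.214, -0.0]
contact_force: [0.2, -0.5, -0.4]
finger_gap: 0.0295
grasp_force: 0.0
[ 0.49200792 -0.06835705  0.09543783] [ 2.22823228e+00  2.21441919e+00 -2.07725547e-04] 0.02945771561059062 [ 0.23298989 -0.50040369 -0.44630296] [-1.88058060e-01  3.63075544e-02  2.09931262e+00 -2.28502468e-04
  1.00592471e+00 -1.81717367e-01]
```

```bash
python3 -m crank '[[0,0.33,-0.1,0,0,0.35,170],[0,0,0,0,0,0,190],[0,0,0,0,0,0,205],[0,0,0,0,0,0,215]]' 5;python3 -m crank '[[0,0,0,0,0,0,225],[0,0,0,0,0,0,255],[0,0,0,0,0,0,255]]' 5
python3 - <<'E'
from h import *
o=get_obs();print(o['eef_pos'],o['orientation'],o['ft_torque'])
E
```

```text
time: 3.02
eef_pos: [0.4921, -0.0641, 0.0945]
orientation: [2.22, 2.223, 0.0]
contact_force: [-0.4, -0.3, -0.0]
finger_gap: 0.0141
grasp_force: 0.0
time: 3.4
eef_pos: [0.4919, -0.0641, 0.0942]
orientation: [-2.22, -2.223, 0.0]
contact_force: [0.3, -0.9, -0.2]
finger_gap: 0.0001
grasp_force: 0.0
[ 0.49194212 -0.06413972  0.09417977] [-2.22014020e+00 -2.22269414e+00  9.28013857e-05] [-0.0295416  -0.09863072  0.04942894]
```

The fingers closed on nothing, so I'll look.

Run:
```python
from h import *
im,d=shot('scene','s2.png');im2,_=shot('wrist','w2.png')
a=cv2.resize(im[150:250,260:390],None,fx=4,fy=4,interpolation=cv2.INTER_CUBIC);b=im2[30:,150:500]
c=np.zeros((400,870,3),np.uint8);c[:,:520]=a;c[:370,520:]=b
cv2.imwrite('pics/c2.png',cv2.cvtColor(c[:,:800],cv2.COLOR_RGB2BGR))
```

```text
(no output)
```

View pics/c2.png

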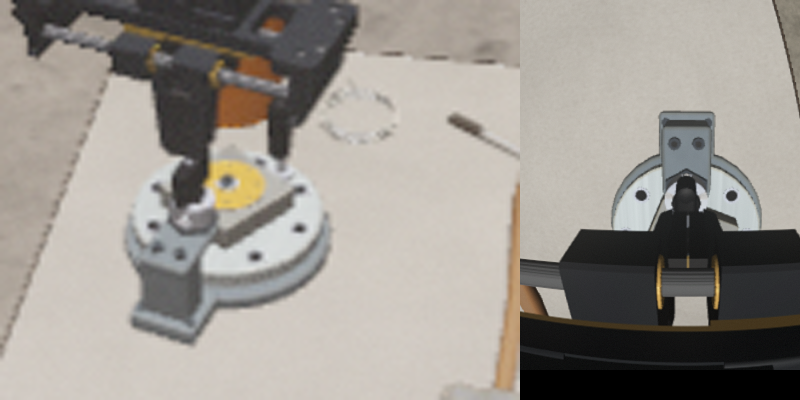

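The T-grip shows at about (685,190) in the right panel, in front of (+y of) the closed fingertips at (688,215). I'll check its position by depth.

Run:
```python
from h import *
o=get_obs();z=np.load('/tmp/w2.png.npz');P=wcloud(z['d'],o['eef_pos'],o['orientation']);im=z['im'].astype(int)
for v in range(195,262,3):
  for u in (307,315,323): print(v,u,P[v,u].round(3),im[v,u],end=' | ')
  print()
z=np.load('/tmp/s2.png.npz')
for (cu,cv_) in ((190,180),(190,210),(195,130),(182,170)):
  u=260+cu//4;v=150+cv_//4;print(u,v,z['im'][v,u],pt('scene',u,v,z['d'][v,u]).round(3))
```

```text
195 307 [ 0.486 -0.047  0.059] [128 138 144] | 195 315 [ 0.492 -0.047  0.06 ] [127 137 142] | 195 323 [ 0.497 -0.047  0.06 ] [127 136 143] | 
198 307 [ 0.486 -0.049  0.058] [128 139 145] | 198 315 [ 0.492 -0.049  0.059] [ 91  97 102] | 198 323 [ 0.497 -0.049  0.059] [129 138 144] | 
201 307 [ 0.486 -0.051  0.06 ] [126 137 144] | 201 315 [ 0.492 -0.049  0.064] [71 76 83] | 201 323 [ 0.497 -0.051  0.058] [119 127 133] | 
204 307 [ 0.486 -0.052  0.063] [55 57 58] | 204 315 [ 0.492 -0.05   0.069] [145 144 143] | 204 323 [ 0.497 -0.052  0.064] [68 70 71] | 
207 307 [ 0.486 -0.052  0.068] [76 75 74] | 207 315 [ 0.492 -0.045  0.091] [32 33 34] | 207 323 [ 0.497 -0.052  0.069] [78 78 77] | 
210 307 [ 0.487 -0.052  0.075] [55 54 54] | 210 315 [ 0.492 -0.046  0.093] [36 36 37] | 210 323 [ 0.497 -0.048  0.088] [34 35 36] | 
213 307 [ 0.487 -0.048  0.094] [64 65 68] | 213 315 [ 0.492 -0.045  0.102] [36 35 36] | 213 323 [ 0.496 -0.047  0.095] [32 33 33] | 
216 307 [ 0.487 -0.048  0.099] [34 35 34] | 216 315 [ 0.492 -0.045  0.106] [34 35 35] | 216 323 [ 0.496 -0.047  0.101] [33 33 34] | 
219 307 [
[... 1456 characters left out ...]
2 307 [ 0.488 -0.055  0.129] [29 30 30] | 252 315 [ 0.492 -0.055  0.13 ] [29 30 31] | 252 323 [ 0.496 -0.055  0.129] [30 31 31] | 
255 307 [ 0.488 -0.055  0.134] [31 33 31] | 255 315 [ 0.492 -0.055  0.133] [30 31 31] | 255 323 [ 0.496 -0.055  0.133] [29 29 30] | 
258 307 [ 0.488 -0.055  0.135] [28 28 29] | 258 315 [ 0.492 -0.055  0.135] [28 29 29] | 258 323 [ 0.496 -0.056  0.134] [28 29 29] | 
261 307 [ 0.488 -0.056  0.138] [30 31 31] | 261 315 [ 0.492 -0.055  0.139] [29 29 29] | 261 323 [ 0.496 -0.055  0.139] [29 30 32] | 
307 195 [58 53 50] [ 0.485 -0.051  0.104]
307 202 [180 178 183] [ 0.487 -0.053  0.08 ]
308 182 [61 58 57] [ 0.483 -0.054  0.142]
305 192 [70 64 66] [ 0.492 -0.053  0.11 ]
```

Run:
```python
from h import *
z=np.load('/tmp/w1.png.npz');q=np.load('/tmp/w1p.npz');P=wcloud(z['d'],q['p'],q['r']);m=np.zeros((400,640),bool);m[225:330,170:470]=1
m&=(P[...,2]>.15)&(z['d']>0);A=P[m]-q['p'];print('w1 lowest rel TCP',np.percentile(A[:,2],[0.1,1,3]),A[np.argsort(A[:,2])[::40][:12]].round(3).tolist())
z=np.load('/tmp/w2.png.npz');o=get_obs();P=wcloud(z['d'],o['eef_pos'],o['orientation'])-o['eef_pos']
for u in (291,297,303,309,315,319,325,331,337): print(u,[ (v,P[v,u].round(3).tolist()) for v in (238,241,244,256)])
im=z['im'];s=np.load('/tmp/s2.png.npz')['im']
c=np.hstack([cv2.resize(im[190:290,265:365],(400,400),interpolation=cv2.INTER_CUBIC),cv2.resize(s[160:220,280:340],(400,400),interpolation=cv2.INTER_CUBIC)])
cv2.imwrite('pics/c3.png',cv2.cvtColor(cv2.convertScaleAbs(c,alpha=1.8),cv2.COLOR_RGB2BGR))
```

```text
w1 lowest rel TCP [0.02195895 0.02435083 0.02849272] [[0.05, 0.008, 0.021], [0.05, 0.009, 0.023], [0.045, -0.007, 0.023], [-0.043, -0.007, 0.024], [-0.046, 0.008, 0.025], [-0.053, 0.01, 0.025], [0.045, -0.003, 0.026], [-0.055, 0.01, 0.027], [-0.043, 0.007, 0.027], [0.049, 0.01, 0.028], [0.045, -0.004, 0.028], [0.053, 0.011, 0.029]]
291 [(238, [-0.019, -0.019, -0.046]), (241, [-0.019, -0.021, -0.045]), (244, [-0.012, 0.011, 0.03]), (256, [-0.011, 0.011, 0.043])]
297 [(238, [-0.012, -0.007, -0.018]), (241, [-0.009, 0.01, 0.024]), (244, [-0.009, 0.011, 0.03]), (256, [-0.008, 0.011, 0.043])]
303 [(238, [-0.008, -0.003, -0.008]), (241, [-0.006, 0.009, 0.022]), (244, [-0.006, 0.009, 0.026]), (256, [-0.005, 0.009, 0.04])]
309 [(238, [-0.003, 0.007, 0.014]), (241, [-0.003, 0.009, 0.023]), (244, [-0.003, 0.009, 0.026]), (256, [-0.003, 0.009, 0.039])]
315 [(238, [-0.0, 0.007, 0.013]), (241, [-0.0, 0.009, 0.022]), (244, [0.0, 0.009, 0.027]), (256, [0.0, 0.009, 0.039])]
319 [(238, [0.002, 0.007, 0.013]), (241, [0.002, 0.009, 0.022]), (244, [0.002, 0.009, 0.026]), (256, [0.002, 0.009, 0.04])]
325 [(238, [0.005, 0.006, 0.013]), (241, [0.005, 0.009, 0.022]), (244, [0.005, 0.009, 0.026]), (256, [0.005, 0.009, 0.04])]
331 [(238, [0.01, -0.007, -0.017]), (241, [0.008, 0.009, 0.022]), (244, [0.008, 0.01, 0.028]), (256, [0.008, 0.009, 0.04])]
337 [(238, [0.017, -0.025, -0.06]), (241, [0.011, 0.01, 0.026]), (244, [0.011, 0.01, 0.029]), (256, [0.01, 0.011, 0.043])]
```

View pics/c3.png

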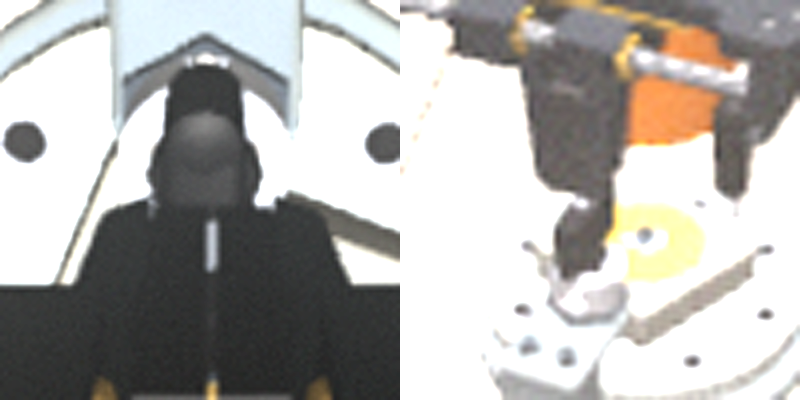

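The fingertips stand above the bar, about 21 mm above the reported TCP rather than 11 mm below it: the crop shows the jaws shut just over and behind the bar top at (205,190). I'll open, go lower by feel, and close again.

```bash
python3 -m crank '[[0,-0.05,0,0,0,0,160],[0,0,0,0,0,0,160],[0,0,0,0,0,0,160],[0,0,-1,0,0,0,160],[0,0,-0.7,0,0,0,160],[0,0,0,0,0,0,160]]' 5;python3 -m crank '[[0,0,-0.5,0,0,0,160],[0,0,-0.4,0,0,0,160],[0,0,0,0,0,0,160]]' 5
python3 - <<'E'
from h import *
im,d=shot('wrist','w4.png');o=get_obs();P=wcloud(d,o['eef_pos'],o['orientation'])
m=np.zeros((400,640),bool);m[225:330,250:390]=1;m&=(P[...,2]>.06)&(P[...,1]>-.075)&(abs(P[...,0]-.492)>.010)&(P[...,1]<-.045)
print(np.percentile(P[m][:,2],[0.5,2,5]),P[m][np.argsort(P[m][:,2])[::15][:8]].round(3).tolist())
E
```

```text
time: 4.25
eef_pos: [0.4909, -0.0644, 0.0759]
orientation: [-2.219, -2.221, 0.002]
contact_force: [0.5, 0.2, 0.2]
finger_gap: 0.0327
grasp_force: 0.0
time: 4.62
eef_pos: [0.4916, -0.0646, 0.0678]
orientation: [-2.22, -2.222, 0.001]
contact_force: [-0.1, 0.9, -0.2]
finger_gap: 0.033
grasp_force: 0.0
[0.06336921 0.07101379 0.07650203] [[0.477, -0.064, 0.06], [0.478, -0.057, 0.063], [0.478, -0.064, 0.064], [0.478, -0.058, 0.064], [0.478, -0.063, 0.065], [0.481, -0.056, 0.068], [0.48, -0.058, 0.071], [0.481, -0.057, 0.073]]
```

```bash
python3 -m crank '[[0,0,0,0,0,0,195],[0,0,0,0,0,0,210],[0,0,0,0,0,0,220],[0,0,0,0,0,0,230],[0,0,0,0,0,0,230]]' 5
```

```text
time: 5.3
eef_pos: [0.4908, -0.0646, 0.0681]
orientation: [-2.219, -2.222, 0.002]
contact_force: [-5.3, -0.5, 4.6]
finger_gap: 0.0122
grasp_force: 5.0
```

```bash
python3 -m crank '[[0,0,0,0,0,0,255],[0,0,0,0,0,0,255]]' 30
```

```text
time: 5.55
eef_pos: [0.4908, -0.0646, 0.0681]
orientation: [-2.219, -2.222, 0.002]
contact_force: [-5.5, -0.2, 3.7]
finger_gap: 0.0115
grasp_force: 30.0
```

```bash
python3 -m crank '[[-0.1,0,0,0,0,0,255],[0,0,0.3,0,0,0,255],[0,0,0.3,0,0,0,255],[0,0,0,0,0,0,255]]';python3 -m crank '[[0,0,0.3,0,0,0,255],[0,0,0.25,0,0,0,255],[0,0,0,0,0,0,255]]'
```

```text
time: 6.05
eef_pos: [0.4908, -0.0646, 0.0737]
orientation: [-2.22, -2.222, 0.0]
contact_force: [1.7, -1.6, -8.7]
finger_gap: 0.0115
grasp_force: 30.0
time: 6.42
eef_pos: [0.4907, -0.0646, 0.0796]
orientation: [-2.22, -2.222, 0.0]
contact_force: [1.4, -1.1, -11.5]
finger_gap: 0.0118
grasp_force: 30.0
```

```bash
python3 -m crank '[[0,0,0.14,0,0,0,255],[0,0,0,0,0,0,255]]';python3 -m crank '[[0,0,0,0,0,-7,255],[0,0,0,0,0,-8,255],[0,0,0,0,0,-7,255],[0,0,0,0,0,0,255]]'
```

```text
time: 6.68
eef_pos: [0.4907, -0.0646, 0.081]
orientation: [-2.22, -2.222, 0.0]
contact_force: [2.1, -1.1, -12.4]
finger_gap: 0.0119
grasp_force: 30.0
time: 7.18
eef_pos: [0.4908, -0.0646, 0.081]
orientation: [-2.602, -1.76, 0.0]
contact_force: [1.6, -1.2, -12.3]
finger_gap: 0.0118
grasp_force: 30.0
```

```bash
python3 -m crank '[[0,0,0,0,0,-10,255],[0,0,0,0,0,-10,255],[0,0,0,0,0,-10,255],[0,0,0,0,0,-10,255],[0,0,0,0,0,-10,255],[0,0,0,0,0,-10,255],[0,0,0,0,0,-8,255],[0,0,0,0,0,0,255]]'
python3 - <<'E'
from h import *
o=get_obs();m=R.from_rotvec(o['orientation']).as_matrix();print(np.degrees(np.arctan2(m[1,1],m[0,1])),o['ft_torque'])
E
```

```text
time: 8.18
eef_pos: [0.4909, -0.0648, 0.081]
orientation: [3.141, 0.007, -0.0]
contact_force: [2.4, -1.9, -12.9]
finger_gap: 0.0118
grasp_force: 30.0
-89.74045621680695 [-0.31587725 -0.44370955 -0.00153045]
```

```bash
python3 -m crank '[[0,0,-0.2,0,0,0,255],[0,0,-0.15,0,0,0,255],[0,0,-0.05,0,0,0,255],[0,0,0,0,0,0,255]]'
```

```text
time: 8.68
eef_pos: [0.491, -0.0648, 0.0774]
orientation: [3.141, 0.003, 0.0]
contact_force: [-0.6, -3.2, -7.8]
finger_gap: 0.0119
grasp_force: 30.0
```

```bash
python3 -m crank '[[0,0,-0.08,0,0,0,255],[0,0,0,0,0,0,255]]'
```

```text
time: 8.93
eef_pos: [0.491, -0.0648, 0.0773]
orientation: [3.141, 0.002, 0.0]
contact_force: [-3.0, -3.2, 2.0]
finger_gap: 0.0118
grasp_force: 30.0
```

```bash
python3 -m crank '[[0,0,0,0,0,0,170],[0,0,0,0,0,0,150],[0,0,1,0,0,0,150],[0,0,4,0,0,0,120],[0,-3,4,0,0,10,100],[0,-3,2,0,0,10,100],[-0.5,-2,0,0,0,10,100],[-0.5,-1.5,0,0,0,10,100]]' 10
python3 -m crank '[[0,0,0,0,0,10,100],[0,0,0,0,0,10,100],[0,0,0,0,0,10,100],[0,0,0,0,0,10,100],[0,0,0,0,0,10,100],[0,0,0,0,0,0,100]]'
python3 - <<'E'
from h import *
o=get_obs();im,d=shot('wrist','w5.png');P=wcloud(d,o['eef_pos'],o['orientation']);Z=P[...,2]
print(o['eef_pos'],o['orientation'])
X=P[...,0];Y=P[...,1]
m=(Z>.1)&(Z<.13)&(abs(X-.491)<.035)&(abs(Y+.065)<.03);print('grip',m.sum(),np.percentile(P[m],[2,50,98],axis=0).round(4).tolist())
m=(Z>.075)&(Z<.1)&(abs(X-.473)<.02)&(abs(Y+.16)<.02);print('crank',m.sum(),np.percentile(P[m],[2,50,98],axis=0).round(4).tolist())
m=(Z>.06)&(Z<.12)&(X>.5)&(Y<-.17);print('mug',m.sum(),np.percentile(P[m],[1,50,99],axis=0).round(4).tolist())
t=np.load('/tmp/top1.png.npz');a=t['im'].astype(int);mm=(a[...,0]>a[...,2]+60)&(a[...,0]>100);mm[:,:390]=0;mm[:,445:]=0;mm[190:]=0
q=np.array([onz('top',u,v,.1) for v,u in np.argwhere(mm)]);print('mugtop',q.min(0),q.max(0))
E
```

```text
time: 9.93
eef_pos: [0.4816, -0.1607, 0.188]
orientation: [2.947, 1.083, 0.003]
contact_force: [-0.1, 0.3, 0.1]
finger_gap: 0.0538
grasp_force: 0.0
time: 10.68
eef_pos: [0.4814, -0.1596, 0.1871]
orientation: [2.222, 2.22, 0.001]
contact_force: [-0.1, -0.6, 0.2]
finger_gap: 0.0537
grasp_force: 0.0
[ 0.48135258 -0.15963305  0.18712126] [2.22153043e+00 2.21992927e+00 1.08243452e-03]
grip 783 [[0.4734, -0.0712, 0.1061], [0.4919, -0.0656, 0.1166], [0.5098, -0.0598, 0.1181]]
crank 318 [[0.4671, -0.1695, 0.0763], [0.4745, -0.1606, 0.0906], [0.4824, -0.1547, 0.0939]]
mug 674 [[0.517, -0.3046, 0.0606], [0.5267, -0.2454, 0.0864], [0.5885, -0.2318, 0.1003]]
mugtop [ 0.51459337 -0.30211945  0.1       ] [ 0.62522972 -0.22384296  0.1       ]
```

View pics/w5.png

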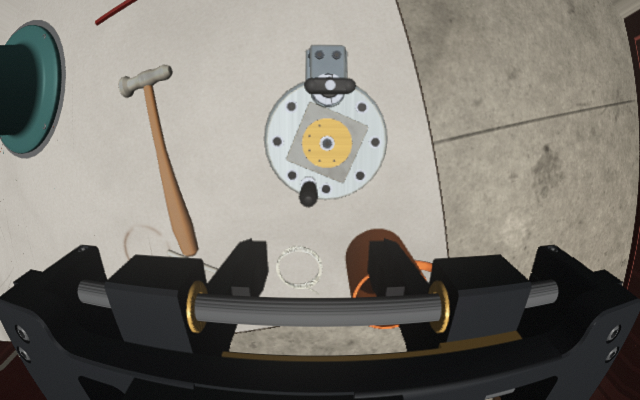

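The picture shows the T-grip parked across (330,86), the crank at (308,193) and the mug clear at (385,260). I'll descend on the crank.

```bash
python3 -m crank '[[-0.4,-0.1,-5,0,0,0,120],[-0.3,-0.1,-4,0,0,0,140],[0,0,-2.5,0,0,0,150],[0,0,-1.4,0,0,0,150],[0,0,0,0,0,0,150]]' 8;python3 -m crank '[[0,0,0,0,0,0,185],[0,0,0,0,0,0,200],[0,0,0,0,0,0,255],[0,0,0,0,0,0,255]]' 8
```

```text
time: 11.35
eef_pos: [0.4735, -0.1614, 0.0568]
orientation: [-2.221, -2.22, 0.001]
contact_force: [0.2, 0.2, 0.6]
finger_gap: 0.0365
grasp_force: 0.0
time: 11.85
eef_pos: [0.4745, -0.162, 0.0585]
orientation: [2.219, 2.222, 0.001]
contact_force: [-3.0, 0.1, 6.3]
finger_gap: 0.0165
grasp_force: 8.0
```

```bash
python3 - <<'E'
import numpy as np
t=np.radians(np.linspace(248,332,17));p=4.9*np.c_[np.cos(t),np.sin(t)];print(np.diff(p,axis=0).round(2).tolist())
E
python3 -m crank '[[0,0,0,0,0,0,255],[0,0,0,0,0,0,255]]' 20
```

```text
[[0.42, -0.15], [0.44, -0.11], [0.44, -0.07], [0.45, -0.03], [0.45, 0.01], [0.45, 0.05], [0.44, 0.09], [0.43, 0.13], [0.41, 0.17], [0.4, 0.21], [0.38, 0.25], [0.35, 0.28], [0.32, 0.31], [0.3, 0.34], [0.26, 0.36], [0.23, 0.39]]
time: 12.1
eef_pos: [0.4745, -0.162, 0.0585]
orientation: [2.219, 2.222, 0.0]
contact_force: [-2.6, 0.3, 6.2]
finger_gap: 0.0162
grasp_force: 20.0
```

```bash
python3 -m crank '[[0.42,-0.15,0.05,0,0,3,255],[0.44,-0.11,0,0,0,3,255],[0.44,-0.07,0,0,0,3,255],[0.45,-0.03,0,0,0,3,255],[0,0,0,0,0,0,255]]'
```

```text
time: 12.72
eef_pos: [0.4899, -0.166, 0.0584]
orientation: [-1.972, -2.443, 0.005]
contact_force: [-7.6, -2.1, 8.2]
finger_gap: 0.0161
grasp_force: 20.0
```

```bash
python3 -m crank '[[0.45,0.01,0.1,0,0,3,255],[0.45,0.05,0,0,0,3,255],[0.44,0.09,0,0,0,3,255],[0.43,0.13,0,0,0,3,255],[0,0,0,0,0,0,255]]'
```

```text
time: 13.35
eef_pos: [0.5071, -0.1637, 0.0586]
orientation: [-1.706, -2.635, 0.006]
contact_force: [-6.3, -4.6, 3.4]
finger_gap: 0.0158
grasp_force: 20.0
```

```bash
python3 -m crank '[[0.41,0.17,0,0,0,3,255],[0.4,0.21,0,0,0,3,255],[0.38,0.25,0,0,0,3,255],[0.35,0.28,0,0,0,3,255],[0,0,0,0,0,0,255]]';python3 -m crank '[[0.32,0.31,0,0,0,3,255],[0.3,0.34,0,0,0,3,255],[0.26,0.36,0,0,0,3,255],[0,0,0,0,0,0,255]]'
python3 - <<'E'
from h import *
o=get_obs();im,d=shot('wrist','w6.png');P=wcloud(d,o['eef_pos'],o['orientation']);Z=P[...,2];g=im.max(2)
m=((g<75)&(abs(Z-.029)<.004)).astype(np.uint8);n,l,s,ce=cv2.connectedComponentsWithStats(m)
for i in range(1,n):
  if s[i][4]>8:
    A=P[l==i].mean(0);v=A[:2]-[.4917,-.117];r=np.hypot(*v)
    if .045<r<.059:print(s[i][4],A.round(4),r.round(4),np.degrees(np.arctan2(v[1],v[0])).round(2))
E
```

```text
time: 13.98
eef_pos: [0.5234, -0.1554, 0.0586]
orientation: [-1.421, -2.801, 0.007]
contact_force: [-4.4, -8.1, 0.9]
finger_gap: 0.0158
grasp_force: 20.0
time: 14.48
eef_pos: [0.5329, -0.1457, 0.0587]
orientation: [1.197, 2.904, -0.007]
contact_force: [-2.3, -8.6, -1.2]
finger_gap: 0.0161
grasp_force: 20.0
120 [ 0.4416 -0.1041  0.0293] 0.0518 165.57
118 [ 0.447  -0.1434  0.0294] 0.0519 -149.48
106 [ 0.4786 -0.1673  0.0295] 0.052 -104.59
108 [ 0.5422 -0.1303  0.0294] 0.0522 -14.73
104 [ 0.5182 -0.162   0.0293] 0.0522 -59.55
```

```bash
python3 -m crank '[[0.22,0.37,0,0,0,0,255],[0.14,0.28,0,0,0,0,255],[0,0,0,0,0,0,255]]'
cat >> h.py <<'E'
def plate(f):
    o=get_obs();im,d=shot('wrist',f);P=wcloud(d,o['eef_pos'],o['orientation']);Z=P[...,2];g=im.max(2);a=[]
    m=((g<75)&(abs(Z-.029)<.004)).astype(np.uint8);n,l,s,ce=cv2.connectedComponentsWithStats(m)
    for i in range(1,n):
      if s[i][4]>60:
        A=P[l==i].mean(0);v=A[:2]-[.4917,-.117];r=np.hypot(*v)
        if .049<r<.055:a.append(((np.degrees(np.arctan2(v[1],v[0]))+30)%45-30).round(2))
    X=P[...,0];Y=P[...,1];m=(Z>.1)&(Z<.13)&(abs(X-.491)<.03)&(abs(Y+.065)<.03)
    m2=(Z>.04)&(Z<.1)&(g<70)&(np.hypot(X-.4917,Y+.117)<.075)&(Y<-.085)
    print('plate',a,'grip',m.sum(),np.percentile(P[m],[2,50,95],axis=0).round(4).tolist() if m.sum() else '');
E
python3 -c "
from h import *
plate('w7.png')"
```

```text
time: 14.9
eef_pos: [0.537, -0.1396, 0.0587]
orientation: [1.197, 2.902, -0.007]
contact_force: [-1.4, -10.1, -2.5]
finger_gap: 0.0159
grasp_force: 20.0
plate [np.float64(-5.02), np.float64(-4.99), np.float64(-5.13), np.float64(-5.37), np.float64(-5.09)] grip 3629 [[0.4739, -0.0712, 0.1028], [0.4915, -0.0663, 0.1165], [0.5081, -0.0604, 0.1178]]
```

```bash
python3 -m crank '[[0,0,0,0,0,0,190],[0,0,0,0,0,0,150],[0,0,3,0,0,0,140],[0,0,4,0,0,-10,140],[-0.6,1,3,0,0,-10,140],[-1,1.5,0,0,0,-10,140],[-1,1.5,0,0,0,-10,140],[-1,1.5,0,0,0,-10,140]]' 10
python3 -m crank '[[-1,1.5,0,0,0,-10,140],[0,0.4,0,0,0,-10,140],[0,0,0,0,0,-10,140],[0,0,0,0,0,-10,140],[0,0,0,0,0,-10,140],[0,0,0,0,0,-10,140],[0,0,0,0,0,-10,140],[0,0,0,0,0,-10,140]]'
python3 - <<'E'
from h import *
o=get_obs();m=R.from_rotvec(o['orientation']).as_matrix();print(o['eef_pos'],np.degrees(np.arctan2(m[1,1],m[0,1])));plate('w8.png')
E
```

```text
time: 15.95
eef_pos: [0.5007, -0.0809, 0.159]
orientation: [2.321, 2.117, 0.001]
contact_force: [-0.2, -0.7, -1.3]
finger_gap: 0.04
grasp_force: 0.0
time: 16.95
eef_pos: [0.491, -0.0623, 0.1589]
orientation: [-3.138, -0.13, -0.0]
contact_force: [-0.9, -0.2, 0.6]
finger_gap: 0.0398
grasp_force: 0.0
[ 0.49095469 -0.06229169  0.15887968] -85.2510438786866
plate [] grip 871 [[0.4746, -0.0707, 0.1035], [0.4951, -0.0649, 0.1165], [0.5113, -0.0597, 0.1178]]
```

```bash
python3 -m crank '[[0,-0.25,-3,0,0,-4.7,140],[0,0,-3,0,0,0,140],[0,0,-1.5,0,0,0,150],[0,0,-0.65,0,0,0,160],[0,0,0,0,0,0,190],[0,0,0,0,0,0,210],[0,0,0,0,0,0,225],[0,0,0,0,0,0,240]]' 5
python3 -m crank '[[0,0,0,0,0,0,255],[0,0,0,0,0,0,255]]' 30
```

```text
time: 18.0
eef_pos: [0.4919, -0.0648, 0.0783]
orientation: [-3.141, -0.01, -0.003]
contact_force: [0.4, 3.4, 4.1]
finger_gap: 0.0119
grasp_force: 5.0
time: 18.25
eef_pos: [0.4919, -0.0649, 0.0783]
orientation: [-3.141, -0.01, -0.003]
contact_force: [0.1, 4.4, 7.0]
finger_gap: 0.0117
grasp_force: 30.0
```

```bash
python3 -m crank '[[-0.05,0.05,0.2,0,0,0,255],[0,0,0.2,0,0,0,255],[0,0,0,0,0,0,255]]'
```

```text
time: 18.62
eef_pos: [0.4918, -0.0649, 0.0802]
orientation: [3.141, 0.01, 0.005]
contact_force: [8.8, 1.1, -11.2]
finger_gap: 0.0115
grasp_force: 30.0
```

```bash
python3 -m crank '[[0.08,0,0.1,0,0,0,255],[0,0,0.08,0,0,0,255],[0,0,0,0,0,0,255]]'
```

```text
time: 19.0
eef_pos: [0.4917, -0.0649, 0.0814]
orientation: [3.141, 0.01, 0.002]
contact_force: [7.9, 1.7, -12.2]
finger_gap: 0.0119
grasp_force: 30.0
```

```bash
python3 -m crank '[[0.1,0,0.05,0,0,0,255],[0,0,0,0,0,0,255]]'
```

```text
time: 19.25
eef_pos: [0.4917, -0.0649, 0.0814]
orientation: [3.141, 0.01, -0.001]
contact_force: [5.3, 0.7, -12.3]
finger_gap: 0.0116
grasp_force: 30.0
```

```bash
python3 -m crank '[[0.05,0,0.06,0,0,0,255],[0,0,0,0,0,7,255],[0,0,0,0,0,8,255],[0,0,0,0,0,7,255],[0,0,0,0,0,0,255]]'
```

```text
time: 19.88
eef_pos: [0.4916, -0.0645, 0.0817]
orientation: [-3.081, -0.61, 0.003]
contact_force: [5.1, 1.8, -11.0]
finger_gap: 0.0116
grasp_force: 30.0
```

```bash
python3 -m crank '[[0,0,0,0,0,10,255],[0,0,0,0,0,10,255],[0,0,0,0,0,10,255],[0,0,0,0,0,10,255],[0,0,0,0,0,10,255],[0,0,0,0,0,10,255],[0,0,0,0,0,8.5,255],[0,0,0,0,0,0,255]]'
python3 - <<'E'
from h import *
o=get_obs();m=R.from_rotvec(o['orientation']).as_matrix();print(np.degrees(np.arctan2(m[1,1],m[0,1])),o['ft_torque'])
E
```

```text
time: 20.88
eef_pos: [0.4906, -0.0638, 0.0813]
orientation: [-2.201, -2.236, 0.003]
contact_force: [3.5, 3.7, -11.5]
finger_gap: 0.0114
grasp_force: 30.0
0.8955018277025095 [ 0.64340883 -0.76331267 -0.02816697]
```

```bash
python3 -m crank '[[0,0,-0.2,0,0,-0.8,255],[0,0,-0.2,0,0,0,255],[0,0,-0.1,0,0,0,255],[0,0,0,0,0,0,255]]'
```

```text
time: 21.38
eef_pos: [0.4907, -0.0638, 0.0769]
orientation: [-2.218, -2.219, 0.003]
contact_force: [2.4, 5.5, -11.0]
finger_gap: 0.0119
grasp_force: 30.0
```

```bash
python3 -m crank '[[0,0,-0.1,0,0,0,255],[0,0,0,0,0,0,255]]';  python3 -m crank '[[0,0,-0.1,0,0,0,255],[0,0,0,0,0,0,255]]'
```

```text
time: 21.62
eef_pos: [0.4907, -0.0638, 0.0763]
orientation: [-2.218, -2.219, 0.003]
contact_force: [0.8, 4.2, -9.8]
finger_gap: 0.0115
grasp_force: 30.0
time: 21.88
eef_pos: [0.4907, -0.0638, 0.0761]
orientation: [-2.218, -2.219, 0.003]
contact_force: [-2.3, 5.1, -3.1]
finger_gap: 0.0118
grasp_force: 30.0
```

```bash
python3 -m crank '[[0,-0.05,-0.04,0,0,0,255],[0,0,0,0,0,0,180],[0,0,0,0,0,0,150],[0,0,1,0,0,0,140],[0,0,4,0,0,0,140],[0.8,-1.3,3,0,0,10,140],[1.2,-1.8,1,0,0,10,140],[1.2,-1.8,0,0,0,10,140]]' 10
python3 -m crank '[[1.2,-1.8,0,0,0,10,140],[0.3,-1,0,0,0,5,140],[0,0,0,0,0,0,140]]'
python3 - <<'E'
from h import *
o=get_obs();m=R.from_rotvec(o['orientation']).as_matrix();print(o['eef_pos'],np.degrees(np.arctan2(m[1,1],m[0,1])));plate('w9.png')
z=np.load('/tmp/w9.png.npz');P=wcloud(z['d'],o['eef_pos'],o['orientation']);Z=P[...,2]
m=(Z>.08)&(Z<.1)&(abs(P[...,0]-.538)<.025)&(abs(P[...,1]+.137)<.025);print('crank',m.sum(),np.percentile(P[m],[2,50,98],axis=0).round(4).tolist())
im=cv2.imread('pics/w9.png');cv2.imwrite('pics/w9c.png',cv2.resize(im[0:260,150:450],None,fx=2,fy=2))
E
```

```text
time: 22.88
eef_pos: [0.5266, -0.1154, 0.1698]
orientation: [1.559, 2.722, 0.001]
contact_force: [0.0, -0.5, -0.0]
finger_gap: 0.0399
grasp_force: 0.0
time: 23.25
eef_pos: [0.5403, -0.1432, 0.1676]
orientation: [1.203, 2.901, -0.0]
contact_force: [-0.1, 1.2, -0.3]
finger_gap: 0.0397
grasp_force: 0.0
[ 0.54025793 -0.14315111  0.16764442] 44.93320070539513
plate [] grip 843 [[0.4864, -0.0837, 0.1116], [0.4921, -0.066, 0.1142], [0.4973, -0.049, 0.1154]]
crank 356 [[0.5275, -0.1433, 0.0811], [0.5343, -0.1355, 0.0908], [0.5425, -0.1287, 0.0939]]
```

View pics/w9c.png

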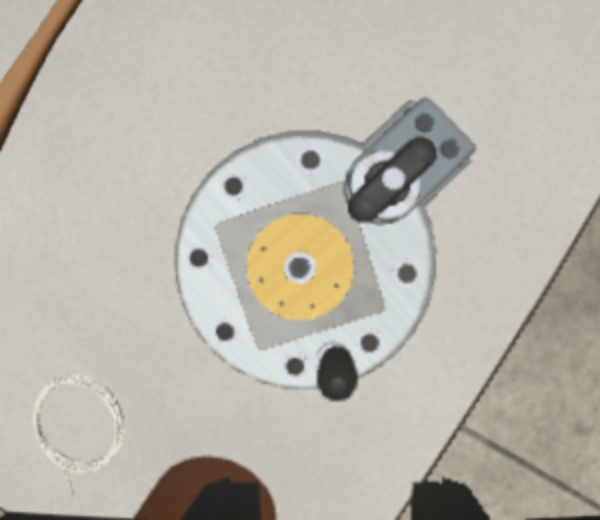

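The picture shows the T-grip at (392,180) back in line with the bracket, at riding height, with the crank at (337,372). I'll grip the crank again.

```bash
python3 -m crank '[[-0.4,0.5,-4,0,0,0,145],[0,0.05,-4,0,0,0,150],[0,0,-2,0,0,0,150],[0,0,-0.85,0,0,0,150],[0,0,0,0,0,0,185],[0,0,0,0,0,0,205],[0,0,0,0,0,0,255],[0,0,0,0,0,0,255]]' 8
python3 -m crank '[[0,0,0,0,0,0,255]]' 20
```

```text
time: 24.3
eef_pos: [0.5368, -0.1377, 0.0596]
orientation: [1.2, 2.901, -0.001]
contact_force: [-0.4, -4.0, 3.3]
finger_gap: 0.0168
grasp_force: 8.0
time: 24.42
eef_pos: [0.5368, -0.1376, 0.0596]
orientation: [1.2, 2.901, -0.001]
contact_force: [-0.9, -4.9, 5.0]
finger_gap: 0.0158
grasp_force: 20.0
```

```bash
for i in 1; do :; done; python3 -m crank '[[0.04,0.09,0.02,0,0,0,255],[0.04,0.09,0,0,0,0,255],[0,0,0,0,0,0,255]]'; python3 -m crank '[[0.04,0.09,0.02,0,0,0,255],[0,0,0,0,0,0,255]]'; python3 -m crank '[[0.04,0.09,0,0,0,0,255],[0,0,0,0,0,0,255]]'; python3 -c "
from h import *
plate('w10.png')"
```

```text
time: 24.8
eef_pos: [0.5375, -0.1373, 0.0596]
orientation: [1.198, 2.9, -0.005]
contact_force: [-1.3, -10.7, 4.0]
finger_gap: 0.016
grasp_force: 20.0
time: 25.05
eef_pos: [0.5379, -0.1358, 0.0596]
orientation: [1.198, 2.901, -0.003]
contact_force: [-0.5, -6.6, 2.4]
finger_gap: 0.0157
grasp_force: 20.0
time: 25.3
eef_pos: [0.5383, -0.1344, 0.0596]
orientation: [1.199, 2.901, -0.002]
contact_force: [0.0, -5.6, 2.3]
finger_gap: 0.0157
grasp_force: 20.0
plate [np.float64(-0.83), np.float64(-0.68), np.float64(-0.76), np.float64(-1.09), np.float64(-0.87)] grip 2748 [[0.4864, -0.0833, 0.1054], [0.4919, -0.0659, 0.1076], [0.497, -0.0489, 0.1088]]
```

```bash
python3 -m crank '[[0.03,0.06,0,0,0,0,255],[0,0,0,0,0,0,255]]'; python3 -m crank '[[0.02,0.05,0,0,0,0,255],[0,0,0,0,0,0,255]]'; python3 -c "
from h import *
plate('w11.png')"
```

```text
time: 25.6
eef_pos: [0.5386, -0.1341, 0.0596]
orientation: [1.198, 2.901, -0.003]
contact_force: [0.1, -7.7, 3.7]
finger_gap: 0.0162
grasp_force: 20.0
time: 25.85
eef_pos: [0.5388, -0.1339, 0.0596]
orientation: [1.198, 2.901, -0.003]
contact_force: [-0.3, -8.4, 2.4]
finger_gap: 0.0157
grasp_force: 20.0
plate [np.float64(-0.38), np.float64(-0.27), np.float64(-0.2), np.float64(-0.73), np.float64(-0.25)] grip 2770 [[0.4864, -0.0833, 0.1055], [0.4919, -0.0658, 0.1076], [0.4971, -0.049, 0.1088]]
```

```bash
python3 -m crank '[[0,0,0,0,0,0,190],[0,0,0,0,0,0,150],[0,0,2,0,0,0,140],[0,0,4,0,0,0,140],[0,-1,4,0,0,0,140],[-1,-2,3,0,0,0,100],[-2,-2,2,0,0,0,100],[0,0,0,0,0,0,100]]' 10
python3 -m crank '[[0,0,0,0,0,0,100],[0,0,0,0,0,0,100]]'
python3 - <<'E'
from h import *
plate('w12.png');im=cv2.imread('pics/w12.png')
cv2.imwrite('pics/w12c.png',im)
o=get_obs();z=np.load('/tmp/w12.png.npz');P=wcloud(z['d'],o['eef_pos'],o['orientation']);Z=P[...,2]
m=(Z>.08)&(Z<.1)&(abs(P[...,0]-.538)<.025)&(abs(P[...,1]+.137)<.025);print('crank',m.sum(),np.percentile(P[m],[2,50,98],axis=0).round(4).tolist())
E
```

```text
time: 26.9
eef_pos: [0.5081, -0.1827, 0.2103]
orientation: [1.202, 2.899, 0.001]
contact_force: [1.4, 0.3, -0.5]
finger_gap: 0.0539
grasp_force: 0.0
time: 27.15
eef_pos: [0.5075, -0.1809, 0.2071]
orientation: [-1.199, -2.901, -0.001]
contact_force: [-0.5, 0.5, 0.4]
finger_gap: 0.0537
grasp_force: 0.0
plate [] grip 568 [[0.486, -0.0843, 0.1022], [0.4916, -0.0661, 0.1075], [0.4972, -0.0493, 0.1088]]
crank 261 [[0.5314, -0.1412, 0.0817], [0.5373, -0.1334, 0.0909], [0.5456, -0.1259, 0.094]]
```

View pics/w12c.png

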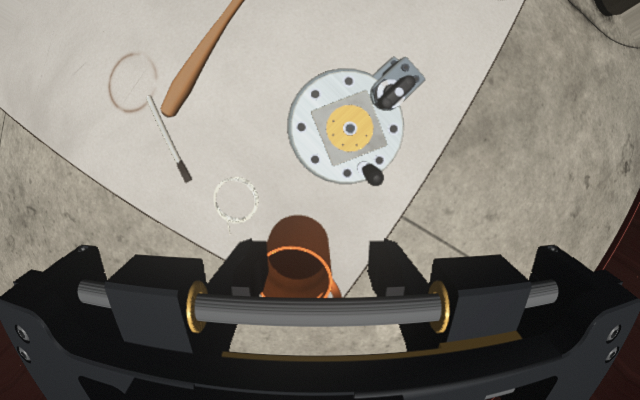

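The T-grip at (395,92) is back at home height, the crank at (372,174) stands at the goal, and the gripper is clear of everything.

```bash
python3 -c "
from bench import order
print(order.sign_off())"
```

```text
the job is handed in; nothing more can be done
None
```

The plate is a quarter turn anticlockwise on, the plunger's T-grip measures at its home height over the new hole, the gripper is clear of everything, and the job was handed in after about 27 s with no verdict shown.

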